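# Refit the damper lever on its splined spindle and open the damper

### The job

Fit the loose lever onto the splined spindle of the fume-duct damper: turn it until its slotted bore matches the splines and slide it fully home, hub down on the collar, without forcing it. Then, with the lever, turn the spindle counter-clockwise (seen from above) until the damper is fully open, let go, and leave the other things on the bench where they are.

Things in the scene. Friction and masses are not known exactly. Their poses are not given: they have to be found in the camera images.
- lever: Loose lever, 0.15 to 0.29 kg, lying flat, right way up. Square aluminium hub 36 x 36 x 34 mm tall, grip from above on its flat sides at y = +/-18 mm; steel arm 18 wide, 8 thick along its +x, level with the underside, with a small eye, ending 118 mm from the bore axis; black knob 20 wide on it at 106 mm, top at 38 mm. Origin: on the bore axis at the hub's underside; z up the bore.
- bore_top (a point): Centre of the lever bore's upper mouth, 34 mm above the lever's origin; axes as the lever's. The bore runs right through the hub: it clears a 16.5 mm round core and has six straight slots, 7 mm wide and reaching at least 13 mm from the axis, every 60 degrees, one of them along the lever's +x.
- damper: Fixed damper: a bare-metal duct section, 112 mm across its flanges, 220 mm long along its x, lying on saddles on the bench, with a 75 mm square plate on top (top at 115 mm) and an upright spindle in its middle. Origin: on the bench under the spindle axis; z up.
- seat (a point): Point on the upright spindle axis at the top face of its 32 mm wide collar, 138 mm above the bench, fixed to the damper: the lever's origin belongs here. Above it stand six straight spline teeth 22 mm tall, 23 mm across their tips, each 4 mm wide, then a round 15 mm pilot nose with a coned tip, its top 36 mm above this point. Play on each side: 0.8 mm on the nose, 1.5 mm on teeth.
- tooth_tops (a point): Centre of the teeth's flat ends, 22 mm above the seat: an unmatched hub rests here, already 14 mm over the pilot. The teeth are 60 degrees apart, but clamped at a new angle each time that neither the frames nor the joint value give: it must be seen or felt. The hub drops past within 4 (off centre) to 8 (centred) degrees either way; any of its six positions serves.
- spindle (a joint): Turn of the spindle and damper blade in rad, growing counter-clockwise seen from above: 0 closed, 1.2 at the open stop; starts between 0 and 0.25. A brass pointer under the collar turns with it: it lies along the damper's +x when closed. It stays where it is left; friction resists with about 0.2 N m.
- black_bin: Bystander: open black plastic parts bin, 110 x 160 x 70 mm; origin under its centre.
- cream_bin: Bystander: open off-white plastic parts bin, 100 x 140 x 65 mm; origin under its centre.
- screwdriver: Bystander: screwdriver lying on the bench.
- clamp_ring: Bystander: loose steel duct ring, 84 mm across, 18 mm tall, lying flat; origin under its centre.
Mind the look-alikes: they are no part of the job. There is more than one size of the lever; the one meant has the size given above.

How it is judged:
By the outcome, as a careful person would: the job done as asked, in the order asked, and still so for the second after the job is handed in, with the robot touching nothing.
It also fails if it takes over 61 s, if anything falls off the work surface, if the arm or the gripper's body presses on something with over 40 N, if the wrist force passes 120 N, or if a joint passes its speed limit or range.

### The arm

A 6-joint arm with a two-finger parallel gripper is mounted at the origin on the work surface. World frame = base frame: x ahead of the robot, y to its left, z up, the work surface at z = 0. Lengths are in m, angles in rad, forces in N, time in s.
With the tool pointing down it reaches from about 0.375 to 0.9 m from the base axis. Payload 3.1 kg.
Tool frame: the origin (TCP) lies at the very end of the fingers, on their centre line; the grasp point (between the pads) lies 19 mm behind it; z points along the fingers, y is the line along which they close (so a half turn about z gives the same grasp; the last joint's range is limited). The gripper opens to 87 mm and grips with 3 to 60 N. Pads are 19 mm wide; open, the fingers measure 117 mm over their backs; the gripper's body (75 mm by 190 mm) begins 51 mm behind the grasp point.
Start: joints at [0.999, 0.527, 1.433, -0, 1.181, -0.178], TCP at [0.24, 0.577, 0.197] pointing down, gripper open.
Joint ranges: [-3.08, 3.08], [-0.75, 2.2], [0.22, 2.44], [-1.43, 4.57], [0, 2.65], [-2.85, 2.85]. Speed limits (rad/s): [2.79, 2.79, 3.14, 3.14, 3.14, 3.14].

### API

Orientations are given as a unit quaternion [w, x, y, z].
In Python, from workcell import bot, viewer gives the robot as it stands.
- The arm moves only by the tool play_rows, never from a script. Its argument "motion" is a list of rows, each an object of numbers: "tx", "ty", "tz": the shift along the world's x, y, z in units of 40 mm (1.0 is 40 mm); "rx", "ry", "rz": the turn, a rotation vector about the world's x, y, z in rad; "grip": the finger opening in mm, from 0 to 87. A call has 1 to 8 rows; each row shifts and turns the commanded pose from where the row before left it; what a row does not reach is not made up. A row lasts 1/8 s, in which the tool goes at most 62.5 mm and 10.7 degrees, less where a joint would pass 70% of its speed; a pose out of reach is approached as far as the arm can. A call is refused whole if a number of a shift passes 1 or a number of a turn 0.188, either way. A call with a gripper value outside its range is refused whole. The fingers move at their own pace and stop on an object; "force" is the grip in N (left out, the last holds). Time passes only in rows, so rows that do not move let the fingers close. It gives the time, the measured TCP pose, the force, the opening and the grip force at its end, in the units of the state.
- bot.state(): the state, without advancing time (a new reading comes with each control period).
- viewer.camera(name): name is "side" or "top" or "wrist"; returns (picture, depth): 400x640x3 uint8, blue, green, red; 400x640 float32, m along the optical axis (not along the pixel's ray), 0 where there is no reading.
- viewer.camera_params(name): a dict with "mtx" (3x3 intrinsics, pixels), "world_from_camera" (4x4, takes a point from camera to world coordinates). Camera axes: x right, y down, z forward; pixel columns grow to the right and rows downward; lengths in m; the calibration is good to about 2 mm. The wrist camera is an equidistant fisheye: a pixel r from the principal point sees the ray r / f radians off the axis. A picture is of the moment at which its call begins: read the wrist's pose just before it. camera_params takes no time and is no camera call; for the wrist camera it gives the pose at the moment of the call.
- bot.finish_job(): hands the job in; it is judged then, once.
The state is a dict: "time": time; "joints": joint angles; "dq": joint speeds; "joint_torque": joint torques, N m; "tool_pos": TCP position; "orientation": TCP orientation; "ft_force": force on the tool from outside, world axes, zero at the start; "wrist_torque": the same for the moment, N m; "finger_gap": finger opening in m; "grip_force": force on a finger pad.
Only numpy, scipy, OpenCV 4.12 (cv2) and the standard library are available. Lean on these libraries where they do the work, as an engineer would, in place of code of your own. Each camera call takes 0.05 s, during which the arm holds its last target. There are 200 camera calls.

## Working session

There is one attempt and no reset: what is moved stays moved. The work goes in short steps, Python scripts to look and compute and a tool call to move; the robot and the scene stay as the last step left them, time stands still between calls to the robot, and variables do not carry over. Pictures are saved under pics/ and viewed, at most 10 in all, crops included, and the job is handed in when it is done.

Besides the shell and the picture viewer there is one more tool, called after "Emit:" in YAML: its name, and indented under it one key for each argument. play_rows: Moves the arm, as the interface text tells. Its arguments: {"type":"object","properties":{"motion":{"type":"array","items":{"type":"object","properties":{"tx":{"type":"number"},"ty":{"type":"number"},"tz":{"type":"number"},"rx":{"type":"number"},"ry":{"type":"number"},"rz":{"type":"number"},"grip":{"type":"number"}}}},"force":{"type":"number"}},"required":["motion"]}

```bash
ls; mkdir -p pics; cat > h.py <<'E'
import numpy as np, cv2
from workcell import bot, viewer
def cam(n):
    P=viewer.camera_params(n); im,d=viewer.camera(n); return im,d,np.array(P["mtx"]),np.array(P["world_from_camera"])
def cloud(d,K,T):
    v,u=np.mgrid[:d.shape[0],:d.shape[1]]
    p=np.stack([(u-K[0,2])/K[0,0]*d,(v-K[1,2])/K[1,1]*d,d],-1)
    return p@T[:3,:3].T+T[:3,3]
def onplane(u,v,z,K,T):
    r=T[:3,:3]@np.array([(u-K[0,2])/K[0,0],(v-K[1,2])/K[1,1],1]); o=T[:3,3]; return o+r*(z-o[2])/r[2]
E
python3 - <<'E'
from h import *
for n in("top","side"):
    im,d,K,T=cam(n); cv2.imwrite(f"pics/{n}0.png",im); np.savez(f"{n}0.npz",im=im,d=d,K=K,T=T); print(n,K.round(1).tolist(),T.round(3).tolist())
print(bot.state())
E
```

```text
pics
top [[405.9, 0.0, 319.3], [0.0, 405.9, 199.9], [0.0, 0.0, 1.0]] [[-0.005, -0.995, 0.102, 0.447], [-1.0, 0.007, 0.019, 0.068], [-0.02, -0.102, -0.995, 1.25], [0.0, 0.0, 0.0, 1.0]]
side [[383.5, 0.0, 321.4], [0.0, 383.5, 194.7], [0.0, 0.0, 1.0]] [[0.919, -0.219, 0.328, 0.158], [-0.394, -0.54, 0.743, -0.829], [0.014, -0.812, -0.583, 0.832], [0.0, 0.0, 0.0, 1.0]]
{'time': 0.1, 'joints': array([ 9.98506556e-01,  5.28350611e-01,  1.43377495e+00, -1.40173090e-05,
        1.18140296e+00, -1.78455254e-01]), 'dq': array([-0.00113774, -0.00191355, -0.00240408, -0.00071315,  0.00145017,
       -0.00075105]), 'joint_torque': array([-3.72022123e-05, -4.40989172e+01, -1.77149498e+01,  6.35417411e-02,
        5.33961284e-02, -5.00594945e-05]), 'tool_pos': array([0.23939367, 0.57656783, 0.19638317]), 'orientation': array([-3.48834355e-04,  1.95644392e-01,  9.80674429e-01, -9.02917459e-04]), 'ft_force': array([-0.6169079 , -0.73543447,  0.59162442]), 'wrist_torque': array([ 0.02502036,  0.0313275 , -0.01405028]), 'grip_force': 0.0, 'finger_gap': 0.08697728895262977}
```

View pics/top0.png

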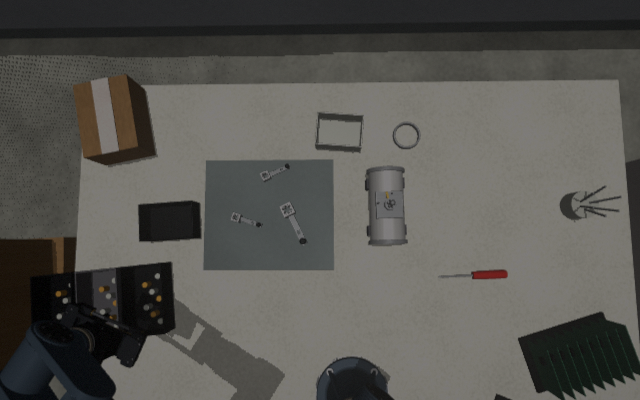

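View pics/side0.png

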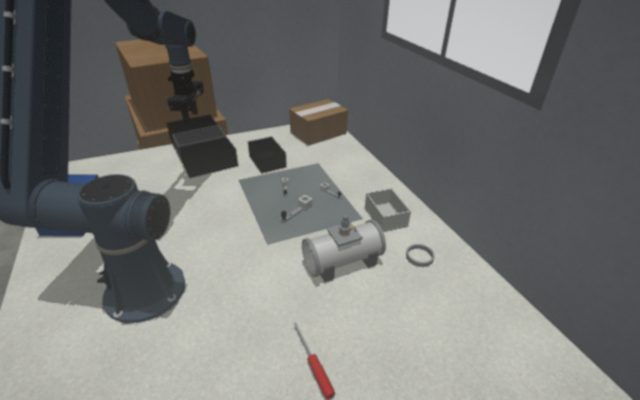

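The top view shows three possible levers on the mat: A with hub (265,176) and knob (288,166), B with hub (236,217) and knob (259,225), and C with hub (289,210) and knob (303,241). At about 3.1 mm/px, only C has its knob about 105 mm from the bore; A and B come to about 77 mm. The damper spindle is at about (389,204). I'll check this in a close crop and measure.

```bash
python3 - <<'E'
from h import *
z=np.load("top0.npz"); im,d,K,T=[z[k] for k in("im","d","K","T")]
a=cv2.resize(im[155:255,225:315],None,fx=6,fy=6,interpolation=cv2.INTER_CUBIC)[:, :]
b=cv2.resize(im[170:240,365:410],None,fx=5.5,fy=5.5,interpolation=cv2.INTER_CUBIC)
a=cv2.resize(a,(480,533)); c=np.zeros((533,480+b.shape[1],3),np.uint8); c[:,:480]=a; c[:b.shape[0],480:]=b
cv2.imwrite("pics/crop1.png",np.clip(c*1.5,0,255).astype(np.uint8))
P=cloud(d,K,T)
for nm,(h,k) in dict(A=((265,176),(288,166)),B=((236,217),(259,225)),C=((289,210),(303,241))).items():
    p,q=onplane(*h,.034,K,T),onplane(*k,.038,K,T); print(nm,p.round(3),q.round(3),np.linalg.norm((p-q)[:2]).round(3), P[h[1],h[0]].round(3))
# heights at hub C
m=(P[...,2]>.026)&(P[...,2]<.05)&(np.hypot(P[...,0]-.43,P[...,1]-.14)<.15)
print(P[205:216,284:295,2].round(3))
pl=P[165:245,365:410].reshape(-1,3); print('plate',np.sum(abs(pl[:,2]-.115)<.005), pl[abs(pl[:,2]-.115)<.005].mean(0).round(4)); top=pl[pl[:,2]>.13]; print(len(top),top.mean(0).round(4),top[:,2].max())
E
```

```text
A [0.645 0.256 0.034] [0.675 0.185 0.038] 0.076 [0.651 0.261 0.002]
B [0.521 0.342 0.034] [0.497 0.272 0.038] 0.075 [0.523 0.35  0.001]
C [0.541 0.182 0.034] [0.448 0.14  0.038] 0.102 [0.544 0.185 0.001]
[[ 0.034  0.024  0.016  0.032  0.022  0.013  0.04   0.034  0.007  0.002
  -0.002]
 [ 0.03   0.007  0.001  0.025  0.016  0.001  0.033  0.036  0.036  0.004
   0.005]
 [ 0.041  0.017  0.003  0.006  0.002  0.001  0.038  0.031  0.033  0.009
  -0.001]
 [ 0.005  0.009  0.002 -0.     0.002  0.001  0.025  0.024  0.042  0.031
  -0.004]
 [-0.001 -0.004  0.003  0.002  0.001 -0.003  0.004  0.002  0.03   0.033
   0.001]
 [ 0.032 -0.002  0.001  0.006 -0.004  0.001  0.033 -0.004  0.028  0.033
   0.033]
 [ 0.027  0.009  0.003  0.001 -0.     0.002  0.036  0.028  0.036  0.038
   0.033]
 [ 0.013  0.     0.034  0.032  0.001  0.002  0.035  0.034  0.033  0.031
   0.029]
 [ 0.037  0.001  0.034  0.04   0.031  0.034  0.033  0.037  0.021  0.009
  -0.   ]
 [ 0.036  0.032  0.034  0.034  0.034  0.034  0.025  0.013  0.012  0.008
  -0.   ]
 [ 0.039  0.037  0.035  0.038  0.022  0.011  0.005  0.004  0.01   0.01
  -0.001]]
plate 766 [ 0.5494 -0.1053  0.1146]
122 [ 0.5393 -0.0868  0.2585] 1.2499951423062567
```

View pics/crop1.png

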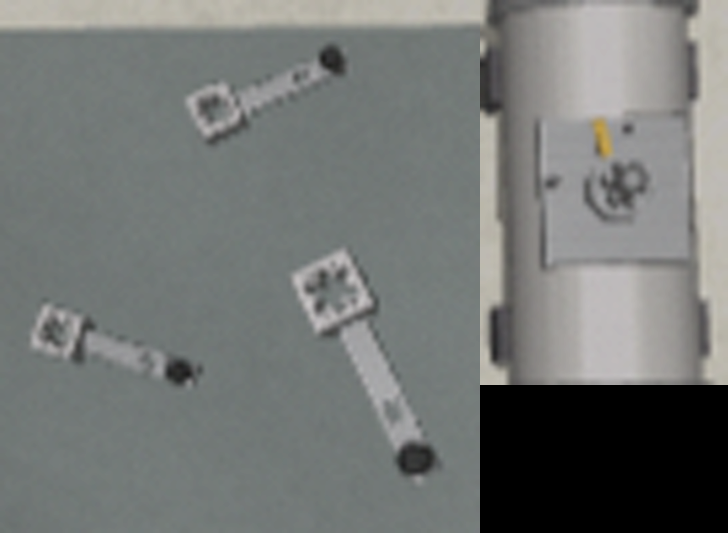

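Crop: C (hub centred at crop (332,291), knob (415,458)) is the long lever, with its six-slot bore facing up. A and B are the shorter look-alikes. The brass pointer lies close to world +x, leaning slightly towards +y, so the spindle starts near closed. Next I'll measure C and the damper more precisely.

```bash
python3 - <<'E'
from h import *
z=np.load("top0.npz"); im,d,K,T=[z[k] for k in("im","d","K","T")]
g=cv2.cvtColor(im,cv2.COLOR_BGR2HSV)
roi=np.zeros(im.shape[:2],np.uint8); roi[196:250,272:315]=1
med=np.median(im[165:265,210:330].reshape(-1,3),0); print("mat",med)
diff=im.astype(int)-med
metal=((diff.min(2)>25)&(roi>0)).astype(np.uint8); dark=((im.max(2)<60)&(roi>0)&(np.mgrid[:400,:640][0]>230)).astype(np.uint8)
v,u=np.nonzero(dark); kn=onplane(u.mean(),v.mean(),.034,K,T); print("knob",len(u),u.mean(),v.mean(),kn.round(4))
c=max(cv2.findContours(metal[:222],cv2.RETR_EXTERNAL,cv2.CHAIN_APPROX_NONE)[0],key=cv2.contourArea)
pts=np.array([onplane(a,b,.034,K,T)[:2] for a,b in c[:,0]],np.float32)
# arm strip clipped: rect of hub+arm piece
r=cv2.minAreaRect(c); print("hub px",r); 
hub=onplane(*r[0],.034,K,T); print(hub.round(4), np.degrees(np.arctan2(*(kn-hub)[1::-1])), np.linalg.norm((kn-hub)[:2]))
P=cloud(d,K,T); pl=P[165:245,365:410].reshape(-1,3); m=abs(pl[:,2]-.115)<.004; print("plate",m.sum())
b=((im[...,2].astype(int)-im[...,0])>60).astype(np.uint8); b[:, :365]=0;b[:,410:]=0;b[:165]=0;b[245:]=0
v,u=np.nonzero(b); print("pointer",len(u),u.mean(),v.mean(),onplane(u.mean(),v.mean(),.12,K,T).round(4))
E
```

```text
mat [80. 81. 77.]
knob 36 302.52777777777777 240.58333333333334 [0.4496 0.1416 0.034 ]
hub px ((291.84002685546875, 219.12001037597656), (6.800000190734863, 4.0), 53.13010025024414)
[0.5138 0.1737 0.034 ] -153.46441236291957 0.07181347901503489
plate 686
pointer 9 386.77777777777777 194.55555555555554 [ 0.5762 -0.0993  0.12  ]
```

Emit:
play_rows:
  motion:
    - {"tx":0.75,"ty":-0.98,"rz":0.08}
    - {"tx":0.75,"ty":-0.98,"rz":0.08}
    - {"tx":0.75,"ty":-0.98,"rz":0.08}
    - {"tx":0.75,"ty":-0.98,"rz":0.08}
    - {"tx":0.75,"ty":-0.98,"rz":0.08}
    - {"tx":0.75,"ty":-0.98,"rz":0.08}
    - {"tx":0.75,"ty":-0.98,"rz":0.08}
    - {"tx":0.75,"ty":-0.98,"rz":0.08}

```text
$.motion[0]: bad value
```

Emit:
play_rows:
  motion:
    - {"tx":0.75,"ty":-0.98,"tz":0,"rx":0,"ry":0,"rz":0.08,"grip":87}
    - {"tx":0.75,"ty":-0.98,"tz":0,"rx":0,"ry":0,"rz":0.08,"grip":87}
    - {"tx":0.75,"ty":-0.98,"tz":0,"rx":0,"ry":0,"rz":0.08,"grip":87}
    - {"tx":0.75,"ty":-0.98,"tz":0,"rx":0,"ry":0,"rz":0.08,"grip":87}
    - {"tx":0.75,"ty":-0.98,"tz":0,"rx":0,"ry":0,"rz":0.08,"grip":87}
    - {"tx":0.75,"ty":-0.98,"tz":0,"rx":0,"ry":0,"rz":0.08,"grip":87}
    - {"tx":0.75,"ty":-0.98,"tz":0,"rx":0,"ry":0,"rz":0.08,"grip":87}
    - {"tx":0.75,"ty":-0.98,"tz":0,"rx":0,"ry":0,"rz":0.08,"grip":87}

```text
time: 1.1
tool_pos: [0.4803, 0.2621, 0.1969]
orientation: [-0.0, -0.124, 0.992, -0.0]
ft_force: [0.2, 0.4, -0.4]
finger_gap: 0.0867
grip_force: 0.0
```

Emit:
play_rows:
  motion:
    - {"tx":0.75,"ty":-0.98,"tz":0,"rx":0,"ry":0,"rz":0.08,"grip":87}
    - {"tx":0.75,"ty":-0.98,"tz":0,"rx":0,"ry":0,"rz":0.08,"grip":87}
    - {"tx":0,"ty":0,"tz":0,"rx":0,"ry":0,"rz":0,"grip":87}

```text
time: 1.48
tool_pos: [0.5421, 0.1822, 0.1969]
orientation: [0.0, -0.199, 0.98, -0.0]
ft_force: [0.1, -0.0, -0.1]
finger_gap: 0.0866
grip_force: 0.0
```

```bash
python3 - <<'E'
from h import *
s=bot.state(); im,d,K,T=cam("wrist"); cv2.imwrite("pics/w1.png",im); np.savez("w1.npz",im=im,d=d,K=K,T=T); print(s["tool_pos"],s["orientation"],K.round(1).tolist(),T.round(3).tolist())
E
```

```text
[0.54211629 0.18224494 0.19686115] [ 4.33288230e-04 -1.99373629e-01  9.79923371e-01 -3.94677258e-04] [[309.7, 0.0, 324.5], [0.0, 309.7, 198.9], [0.0, 0.0, 1.0]] [[-0.391, 0.893, 0.223, 0.482], [0.921, 0.38, 0.092, 0.157], [-0.002, 0.241, -0.97, 0.385], [0.0, 0.0, 0.0, 1.0]]
```

View pics/w1.png

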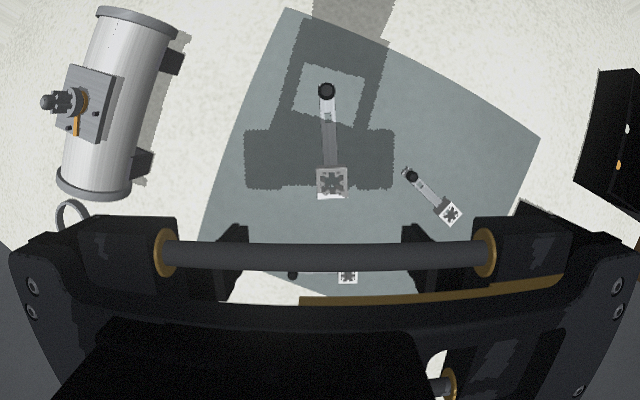

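The wrist view shows lever C below the hand: hub at (331,181), slots visible, and knob at (326,91). The spindle is at the left, around (60,102). I'll measure the hub by rays onto z=0.034.

```bash
cat >> h.py <<'E'
def ray(u,v,K,T):
    x,y=(u-K[0,2])/K[0,0],(v-K[1,2])/K[1,1]; r=np.hypot(x,y)+1e-12
    return T[:3,:3]@np.array([np.sin(r)*x/r,np.sin(r)*y/r,np.cos(r)])
def wpl(u,v,z,K,T):
    r=ray(u,v,K,T); o=T[:3,3]; return o+r*(z-o[2])/r[2]
def wproj(p,K,T):
    c=T[:3,:3].T@(np.asarray(p)-T[:3,3]); th=np.arctan2(np.hypot(*c[:2]),c[2]); k=th/np.hypot(*c[:2]); return K[0,2]+K[0,0]*c[0]*k,K[1,2]+K[1,1]*c[1]*k
def rect(im,c,z,half,K,T,n=400):
    "orthographic view of plane z: up=+x, left=+y"
    g=np.linspace(half,-half,n); M=np.array([[wproj((c[0]+a,c[1]+b,z),K,T) for b in g] for a in g],np.float32)
    return cv2.remap(im,M[...,0],M[...,1],cv2.INTER_CUBIC)
E
python3 - <<'E'
from h import *
z=np.load("w1.npz"); im,d,K,T=[z[k] for k in("im","d","K","T")]
cen=wpl(331,181,.034,K,T); kn=wpl(326,91,.038,K,T); print(cen,kn,np.hypot(*(kn-cen)[:2]))
print("tcp px",wproj(bot.state()["tool_pos"],K,T))
A=rect(im,cen,.034,.03,K,T); B=rect(im,wpl(60,102,.16,K,T),.16,.04,K,T)
cv2.imwrite("pics/r1.png",np.hstack([A,B]))
sp=wpl(60,102,.16,K,T); print(sp)
E
```

```text
[0.54039799 0.18879867 0.034     ] [0.44841499 0.1434536  0.038     ] 0.10255264945707371
tcp px (np.float64(328.4794571833626), np.float64(224.84959367436636))
[ 0.54493739 -0.09128946  0.16      ]
```

View pics/r1.png

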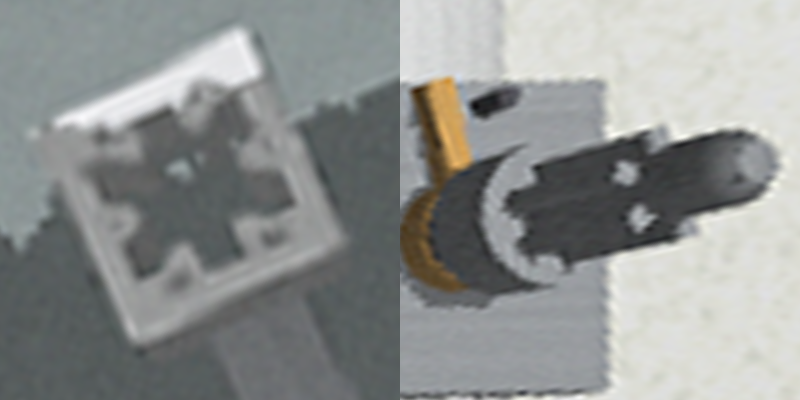

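Rectified view, left half: the hub corners average to (196,185), so the bore centre is at about (0.5425, 0.189) with the arm at about -155.5°. Sizes come to 33–35 mm and 102–104 mm, which matches the description. I'll descend and grip.

Emit:
play_rows:
  motion:
    - {"tx":0.01,"ty":0.17,"tz":-0.95,"rx":0,"ry":0,"rz":0.025,"grip":87}
    - {"tx":0,"ty":0,"tz":-0.95,"rx":0,"ry":0,"rz":0,"grip":87}
    - {"tx":0,"ty":0,"tz":-0.95,"rx":0,"ry":0,"rz":0,"grip":87}
    - {"tx":0,"ty":0,"tz":-0.95,"rx":0,"ry":0,"rz":0,"grip":87}
    - {"tx":0,"ty":0,"tz":-0.95,"rx":0,"ry":0,"rz":0,"grip":70}
    - {"tx":0,"ty":0,"tz":0,"rx":0,"ry":0,"rz":0,"grip":45}
    - {"tx":0,"ty":0,"tz":0,"rx":0,"ry":0,"rz":0,"grip":25}
    - {"tx":0,"ty":0,"tz":0,"rx":0,"ry":0,"rz":0,"grip":25}
  force: 25

```text
time: 2.52
tool_pos: [0.5414, 0.1925, 0.0091]
orientation: [0.002, -0.214, 0.977, -0.0]
ft_force: [0.7, 0.1, -0.2]
finger_gap: 0.055
grip_force: 0.0
```

Emit:
play_rows:
  motion:
    - {"tx":0,"ty":0,"tz":0,"rx":0,"ry":0,"rz":0,"grip":25}
    - {"tx":0,"ty":0,"tz":0,"rx":0,"ry":0,"rz":0,"grip":25}
    - {"tx":0,"ty":0,"tz":0,"rx":0,"ry":0,"rz":0,"grip":25}
    - {"tx":0,"ty":0,"tz":0,"rx":0,"ry":0,"rz":0,"grip":25}
  force: 25

```text
time: 3.02
tool_pos: [0.5406, 0.1936, 0.0092]
orientation: [0.001, -0.213, 0.977, 0.001]
ft_force: [-1.4, 5.7, 10.1]
finger_gap: 0.0262
grip_force: 8.2
```

```bash
python3 - <<'E'
from h import *
s=bot.state(); im,d,K,T=cam("wrist"); np.savez("w2.npz",im=im,d=d,K=K,T=T); print(s["time"],s["tool_pos"],s["ft_force"],s["finger_gap"],s["grip_force"])
a=cv2.resize(im[100:300,200:460],None,fx=3,fy=3,interpolation=cv2.INTER_CUBIC); cv2.imwrite("pics/w2.png",a)
E
```

```text
3.025 [0.54058902 0.19364163 0.0091947 ] [-1.40665729  5.67287841 10.09633468] 0.026180799077290658 8.235953993239491
```

View pics/w2.png

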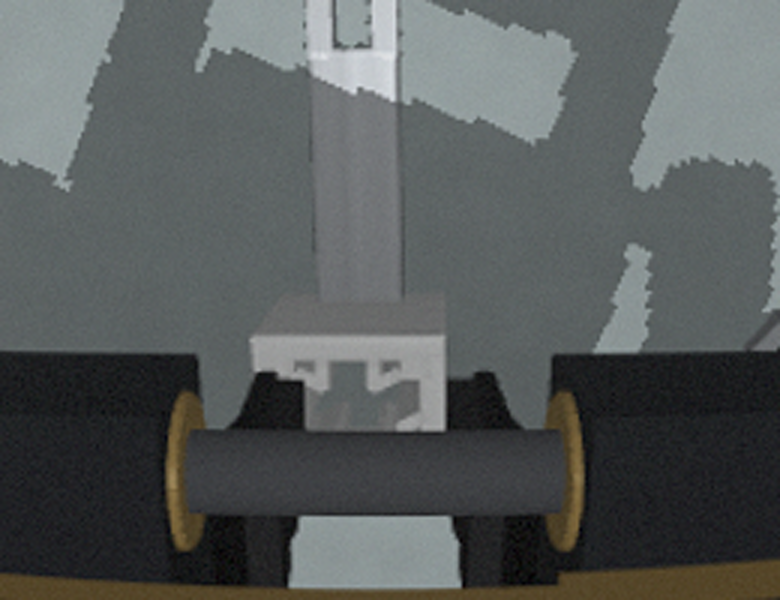

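The finger opening reads 26 mm on a 36 mm hub, and in the picture the left finger overlaps the hub top by about 10 mm (crop x 250–305). That isn't a sound grasp, so I'll check depth before doing anything else.

```bash
python3 - <<'E'
from h import *
z=np.load("w2.npz"); d,K,T=[z[k] for k in("d","K","T")]
print(T.round(3).tolist())
def pt(u,v):
    r=ray(u,v,K,T); f=T[:3,:3][:,2]; return (T[:3,3]+r*d[v,u]/(r@f)).round(4) if d[v,u]>0 else None
for cu,cv in [(270,355),(350,350),(430,355),(280,385),(275,400),(285,420),(290,420),(470,385),(475,400),(480,420),(425,395),(435,420),(360,200),(360,570),(270,320),(430,320)]:
    print((cu,cv),pt(200+cu//3,100+cv//3))
top=z["im"]; 
im,dd,K2,T2=cam("side"); np.savez("s2.npz",im=im,d=dd,K=K2,T=T2)
print(bot.state()["finger_gap"],bot.state()["grip_force"],bot.state()["ft_force"])
E
```

```text
[[-0.416, 0.882, 0.221, 0.481], [0.909, 0.404, 0.102, 0.166], [0.001, 0.243, -0.97, 0.197], [0.0, 0.0, 0.0, 1.0]]
(270, 355) [0.5359 0.1702 0.0353]
(350, 350) [0.5287 0.1826 0.036 ]
(430, 355) [0.5233 0.1962 0.0373]
(280, 385) [0.5391 0.1738 0.0394]
(275, 400) [0.5396 0.1735 0.0461]
(285, 420) [0.5381 0.1762 0.0565]
(290, 420) [0.5379 0.1766 0.0566]
(470, 385) [0.5251 0.2049 0.0386]
(475, 400) [0.5255 0.2056 0.0448]
(480, 420) [0.5251 0.2052 0.0562]
(425, 395) [0.5308 0.1987 0.0361]
(435, 420) [0.5344 0.2029 0.037 ]
(360, 200) [0.5064 0.1745 0.0094]
(360, 570) [5.897e-01 2.121e-01 5.000e-04]
(270, 320) [0.5336 0.1677 0.0218]
(430, 320) [0.5201 0.1956 0.0241]
0.02539196842494257 8.215965782292187 [-2.44630422  6.77541183 10.011692  ]
```

Emit:
play_rows:
  motion:
    - {"tx":0,"ty":0,"tz":0,"rx":0,"ry":0,"rz":0,"grip":60}
    - {"tx":0,"ty":0,"tz":0,"rx":0,"ry":0,"rz":0,"grip":60}
    - {"tx":0,"ty":0,"tz":0,"rx":0,"ry":0,"rz":0,"grip":60}
    - {"tx":0,"ty":0,"tz":0,"rx":0,"ry":0,"rz":0,"grip":60}
    - {"tx":0,"ty":0,"tz":0,"rx":0,"ry":0,"rz":0,"grip":60}

```text
time: 3.75
tool_pos: [0.5407, 0.1919, 0.0075]
orientation: [0.001, -0.214, 0.977, -0.0]
ft_force: [1.7, -0.6, 1.6]
finger_gap: 0.0589
grip_force: 1.5
```

```bash
python3 - <<'E'
from h import *
s=bot.state(); im,d,K,T=cam("wrist"); np.savez("w3.npz",im=im,d=d,K=K,T=T); print(s["time"],s["tool_pos"],s["ft_force"],s["finger_gap"],s["grip_force"])
a=cv2.resize(im[100:300,200:460],None,fx=2,fy=2,interpolation=cv2.INTER_CUBIC); 
z=np.load("s2.npz"); b=cv2.resize(z["im"][165:235,240:360],None,fx=3.5,fy=3.5,interpolation=cv2.INTER_CUBIC)
c=np.zeros((560,520,3),np.uint8); c[:400]=a; 
b=cv2.resize(b,(274,160)); c[400:,:274]=b; cv2.imwrite("pics/w3.png",c)
E
```

```text
3.75 [0.54070111 0.19188433 0.00749698] [ 1.74560896 -0.64482183  1.63754084] 0.0589138224673723 1.501508480287157
```

View pics/w3.png

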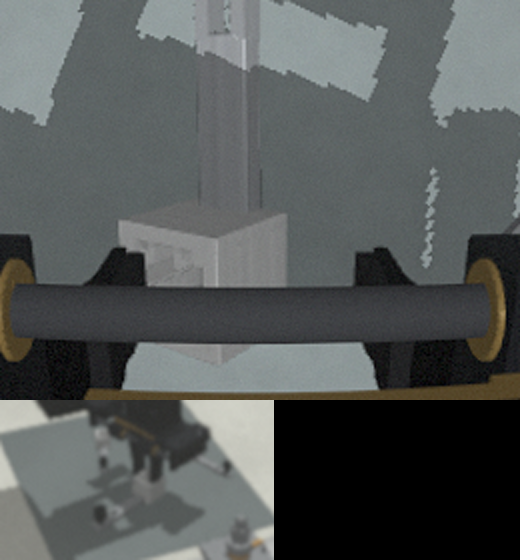

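The left finger has caught in or under the hub, and opening rolled the lever about its arm. I'll close partway to let it settle flat, then lift out in small steps and check.

Emit:
play_rows:
  motion:
    - {"tx":0,"ty":0,"tz":0,"rx":0,"ry":0,"rz":0,"grip":45}
    - {"tx":0,"ty":0,"tz":0,"rx":0,"ry":0,"rz":0,"grip":35}
    - {"tx":0,"ty":0,"tz":0,"rx":0,"ry":0,"rz":0,"grip":32}
    - {"tx":0,"ty":0,"tz":0,"rx":0,"ry":0,"rz":0,"grip":32}
    - {"tx":0,"ty":0,"tz":0,"rx":0,"ry":0,"rz":0,"grip":32}
  force: 5

```text
time: 4.42
tool_pos: [0.5414, 0.1923, 0.0089]
orientation: [0.001, -0.214, 0.977, -0.0]
ft_force: [-0.4, 0.4, 12.8]
finger_gap: 0.0326
grip_force: 6.9
```

```bash
cat >> h.py <<'E'
def wpt(u,v,d,K,T):
    r=ray(u,v,K,T); f=T[:3,:3][:,2]; return T[:3,3]+r*d[v,u]/(r@f)
E
python3 - <<'E'
from h import *
s=bot.state(); im,d,K,T=cam("wrist"); np.savez("w4.npz",im=im,d=d,K=K,T=T); print(s["time"],s["tool_pos"],s["ft_force"],s["finger_gap"],s["grip_force"])
for v in (170,180,190,200,205,210,215,220,225,230,235): print(v,[int(1000*wpt(u,v,d,K,T)[2]) for u in range(255,400,6)])
E
```

```text
4.425 [0.54137566 0.19225211 0.00886289] [-0.37139378  0.43105884 12.82131946] 0.032605867150970295 6.886938276402361
170 [1, 0, 0, 2, 0, 2, 0, 0, 0, 10, 11, 12, 13, 13, 1, 0, 1, 0, 0, 0, 1, 0, 0, 1, 1]
180 [0, 0, 1, 1, 1, 0, 0, 0, 0, 10, 10, 12, 12, 12, 1, 0, 0, 1, 1, 1, 1, 1, 1, 1, 0]
190 [2, 0, 1, 1, 1, 1, 0, 1, 0, 10, 11, 10, 13, 14, 0, 0, 0, 0, 1, 0, 0, 0, 0, 0, 1]
200 [2, 0, 2, 0, 0, 0, 1, 196, 8, 10, 10, 11, 12, 15, 9, 10, 1, 0, 0, 0, 1, 0, 1, 1, 0]
205 [1, 0, 1, 1, 1, 1, 20, 20, 20, 19, 21, 22, 20, 20, 21, 22, 1, 1, 2, 0, 1, 1, 0, 0, 0]
210 [1, 0, 1, 0, 31, 32, 32, 32, 30, 31, 32, 32, 33, 32, 33, 28, 0, 0, 0, 1, 0, 0, 0, 1, 0]
215 [0, 0, 1, 1, 33, 33, 34, 36, 35, 37, 38, 37, 38, 40, 40, 27, 196, 0, 0, 1, 0, 0, 0, 0, 0]
220 [109, 0, 1, 1, 32, 34, 35, 30, 36, 37, 37, 38, 38, 40, 40, 30, 2, 1, 0, 0, 0, 2, 0, 1, 111]
225 [109, 1, 1, 0, 38, 38, 33, 36, 35, 4, 37, 39, 38, 39, 40, 30, 0, 1, 37, 37, 0, 0, 0, 1, 115]
230 [111, 1, 1, 0, 46, 42, 40, 20, 17, 1, 38, 38, 1, 20, 41, 30, 1, 42, 42, 46, 0, 0, 1, 108, 113]
235 [113, 0, 0, 1, 52, 48, 50, 28, 4, 1, 4, 0, 0, 30, 39, 31, 0, 49, 48, 52, 0, 0, 0, 108, 119]
```

Emit:
play_rows:
  motion:
    - {"tx":0,"ty":0,"tz":0.25,"rx":0,"ry":0,"rz":0,"grip":33}
    - {"tx":0,"ty":0,"tz":0.25,"rx":0,"ry":0,"rz":0,"grip":33}
    - {"tx":0,"ty":0,"tz":0.25,"rx":0,"ry":0,"rz":0,"grip":33}
    - {"tx":0,"ty":0,"tz":0.25,"rx":0,"ry":0,"rz":0,"grip":33}
    - {"tx":0,"ty":0,"tz":0,"rx":0,"ry":0,"rz":0,"grip":33}
    - {"tx":0,"ty":0,"tz":0,"rx":0,"ry":0,"rz":0,"grip":33}

```text
time: 5.22
tool_pos: [0.54, 0.1919, 0.0472]
orientation: [-0.0, -0.214, 0.977, 0.0]
ft_force: [0.4, 0.3, -1.3]
finger_gap: 0.033
grip_force: 0.0
```

```bash
python3 - <<'E'
from h import *
s=bot.state(); im,d,K,T=cam("wrist"); np.savez("w5.npz",im=im,d=d,K=K,T=T); print(s["time"],s["tool_pos"],s["ft_force"],s["finger_gap"],s["grip_force"])
for v in (170,190,200,205,210,215,220,225,230,235): print(v,[int(1000*wpt(u,v,d,K,T)[2]) for u in range(255,400,6)])
cv2.imwrite("pics/w5.png",cv2.resize(im[100:300,200:460],None,fx=2,fy=2,interpolation=cv2.INTER_CUBIC))
E
```

```text
5.225 [0.53998239 0.19193115 0.04717903] [ 0.43024326  0.30895977 -1.3025509 ] 0.033024363914000036 0.0
170 [1, 1, 0, 1, 0, 0, 1, 1, 0, 1, 8, 8, 8, 9, 1, 1, 1, 1, 2, 1, 1, 0, 0, 0, 1]
190 [1, 0, 1, 1, 0, 1, 0, 0, 8, 10, 10, 11, 13, 12, 12, 15, 0, 1, 0, 1, 1, 1, 0, 1, 1]
200 [2, 2, 0, 0, 0, 1, 1, 33, 33, 34, 34, 35, 34, 34, 35, 34, 1, 0, 0, 1, 0, 0, 1, 0, 1]
205 [1, 1, 1, 0, 0, 1, 1, 0, 35, 34, 34, 1, 2, 34, 34, 34, 1, 0, 2, 1, 1, 0, 0, 1, 0]
210 [0, 0, 1, 0, 1, 0, 2, 1, 34, 10, 34, 0, 0, 34, 10, 34, 1, 1, 0, -1, 0, 0, 0, 0, 0]
215 [1, 1, 1, 0, 0, 0, 0, 1, 35, 24, 1, 0, 1, 1, 25, 35, 0, 1, 0, 0, 1, 0, 1, 0, 0]
220 [147, 0, 0, 1, 1, 0, 0, 1, 34, 34, 2, 0, 0, 7, 34, 34, 0, 1, 0, 0, 0, 1, 1, 0, 150]
225 [147, 1, 1, 0, 76, 75, 0, 0, 33, 34, 15, 2, 2, 20, 12, 34, 1, 0, 0, 76, 0, 0, 0, 1, 153]
230 [147, 1, 1, 2, 85, 79, 79, 0, 34, 21, 27, 14, 14, 31, 23, 33, 1, 79, 79, 84, 0, 0, 2, 1, 152]
235 [151, 0, 1, 1, 91, 88, 87, 0, 34, 31, 34, 23, 24, 35, 34, 34, 1, 87, 87, 90, 91, 0, 2, 1, 155]
```

View pics/w5.png

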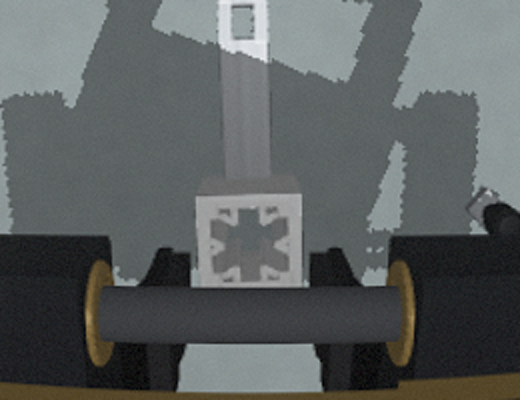

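The lever dropped back flat, upright and undamaged, with its hub now almost centred between the fingers (hub front corners at about (297,197) and (350,197)). I'll measure the remaining offset and regrip more gently.

```bash
python3 - <<'E'
from h import *
z=np.load("w5.npz"); im,d,K,T=[z[k] for k in("im","d","K","T")]
a,b=wpl(297.7,197.8,.034,K,T),wpl(350.3,197.2,.034,K,T); print("width",np.linalg.norm(a-b))
y=(b-a)/np.linalg.norm(b-a); ang=np.degrees(np.arctan2(y[1],y[0])); x=np.array([y[1],-y[0],0]); 
print("yaw lever y",ang,"centre",(a+b)/2-.018*x)
s=bot.state(); w,qx,qy,qz=s["orientation"]; print("tool y",np.degrees(np.arctan2(qy*qy-qx*qx,2*qx*qy)),s["tool_pos"])
# eye/arm check: centreline of arm top at z=.008
for v in(175,185,190):
    us=[u for u in range(270,380) if 5<1000*wpt(u,v,d,K,T)[2]<17]; print(v,us[0],us[-1],wpl(np.mean(us),v,.008,K,T).round(4))
for n in("depth",):
    m=[wpt(u,v,d,K,T) for v in range(196,243) for u in range(290,360)]; m=np.array(m); m=m[abs(m[:,2]-.034)<.003]; 
    r=cv2.minAreaRect((m[:,:2]*1000).astype(np.float32)); print(r)
E
```

```text
width 0.0352326434298894
yaw lever y 115.38082250230863 centre [0.50955221 0.17682225 0.034     ]
tool y 114.70579555675964 [0.53984497 0.19189947 0.04698834]
175 311 335 [0.5163 0.1793 0.008 ]
185 311 335 [0.5231 0.1824 0.008 ]
190 300 347 [0.5265 0.1844 0.008 ]
((540.339111328125, 191.13815307617188), (33.48847198486328, 35.83302688598633), 25.823820114135742)
```

Emit:
play_rows:
  motion:
    - {"tx":0.04,"ty":0,"tz":0,"rx":0,"ry":0,"rz":0.01,"grip":70}
    - {"tx":0,"ty":0,"tz":0,"rx":0,"ry":0,"rz":0,"grip":70}
    - {"tx":0,"ty":0,"tz":-0.3,"rx":0,"ry":0,"rz":0,"grip":70}
    - {"tx":0,"ty":0,"tz":-0.3,"rx":0,"ry":0,"rz":0,"grip":70}
    - {"tx":0,"ty":0,"tz":-0.3,"rx":0,"ry":0,"rz":0,"grip":60}
    - {"tx":0,"ty":0,"tz":0,"rx":0,"ry":0,"rz":0,"grip":50}
    - {"tx":0,"ty":0,"tz":0,"rx":0,"ry":0,"rz":0,"grip":42}
    - {"tx":0,"ty":0,"tz":0,"rx":0,"ry":0,"rz":0,"grip":36}
  force: 10

```text
time: 6.28
tool_pos: [0.5422, 0.192, 0.0116]
orientation: [0.0, -0.219, 0.976, -0.0]
ft_force: [-0.0, -0.0, 0.6]
finger_gap: 0.0401
grip_force: 0.0
```

Emit:
play_rows:
  motion:
    - {"tx":0,"ty":0,"tz":0,"rx":0,"ry":0,"rz":0,"grip":34}
    - {"tx":0,"ty":0,"tz":0,"rx":0,"ry":0,"rz":0,"grip":34}
    - {"tx":0,"ty":0,"tz":0,"rx":0,"ry":0,"rz":0,"grip":34}
  force: 10

```text
time: 6.65
tool_pos: [0.5418, 0.192, 0.0114]
orientation: [0.0, -0.219, 0.976, -0.0]
ft_force: [-0.1, -0.2, -0.1]
finger_gap: 0.034
grip_force: 0.0
```

Emit:
play_rows:
  motion:
    - {"tx":0,"ty":0,"tz":0,"rx":0,"ry":0,"rz":0,"grip":32}
    - {"tx":0,"ty":0,"tz":0,"rx":0,"ry":0,"rz":0,"grip":32}
  force: 10

```text
time: 6.9
tool_pos: [0.5418, 0.192, 0.0112]
orientation: [-0.0, -0.219, 0.976, -0.0]
ft_force: [0.2, -0.8, -0.6]
finger_gap: 0.0324
grip_force: 0.0
```

```bash
python3 - <<'E'
from h import *
s=bot.state(); im,d,K,T=cam("wrist"); np.savez("w6.npz",im=im,d=d,K=K,T=T); print(s["time"],s["tool_pos"],s["ft_force"],s["finger_gap"],s["grip_force"])
for v in (205,210,215,220,225,230,235,240): print(v,[int(1000*wpt(u,v,d,K,T)[2]) for u in range(276,376,4)])
cv2.imwrite("pics/w6.png",cv2.resize(im[180:300,260:390],None,fx=6,fy=5,interpolation=cv2.INTER_CUBIC)[:600])
E
```

```text
6.9 [0.54177694 0.19195942 0.01124778] [ 0.17674101 -0.80442917 -0.64211275] 0.03242355237393035 0.0
205 [0, 0, 2, 1, 1, 22, 22, 23, 24, 24, 23, 23, 24, 24, 25, 25, 24, 25, 25, 25, 1, 0, 0, 0, 0]
210 [0, 1, 1, 1, 1, 33, 33, 34, 33, 33, 35, 33, 34, 34, 34, 34, 33, 33, 34, 35, 34, 1, 0, 1, 2]
215 [0, 1, 0, 1, 0, 34, 35, 34, 33, 34, 34, 33, 34, 34, 34, 34, 34, 34, 34, 34, 34, 0, 0, 1, 1]
220 [0, 199, 0, 2, 1, 34, 34, 34, 33, 33, 34, 0, 1, 0, 34, 32, 34, 33, 33, 33, 34, 0, 0, 1, 1]
225 [0, 40, 40, 0, 0, 33, 32, 19, 15, 35, 34, 0, 0, 1, 34, 33, 199, 17, 33, 33, 199, 0, 40, 41, 1]
230 [0, 48, 48, 43, 42, 34, 199, 27, 23, 21, 0, 1, 1, 1, 1, 1, 21, 25, 34, 33, 43, 43, 47, 48, 49]
235 [56, 56, 51, 50, 52, 37, 33, 34, 32, 25, 7, 6, 1, 1, 8, 6, 29, 34, 35, 33, 50, 52, 52, 56, 54]
240 [61, 61, 57, 59, 55, 38, 34, 35, 33, 10, 16, 15, 2, 2, 16, 15, 11, 34, 33, 35, 50, 58, 58, 60, 61]
```

View pics/w6.png

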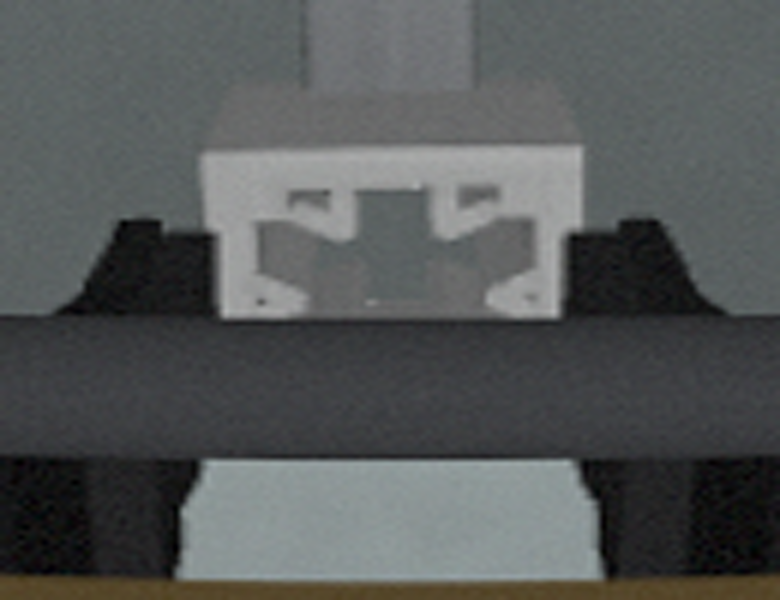

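The fingers sit evenly on both sides of the hub (inner edges at crop x 215 and 565, hub 200–585). The opening is 32 mm and there's still no grip force. I'll close further in small steps.

Emit:
play_rows:
  motion:
    - {"tx":0,"ty":0,"tz":0,"rx":0,"ry":0,"rz":0,"grip":30}
    - {"tx":0,"ty":0,"tz":0,"rx":0,"ry":0,"rz":0,"grip":30}
  force: 10

```text
time: 7.2
tool_pos: [0.5418, 0.192, 0.0112]
orientation: [-0.0, -0.219, 0.976, -0.0]
ft_force: [0.1, 0.2, 0.9]
finger_gap: 0.0302
grip_force: 0.0
```

Emit:
play_rows:
  motion:
    - {"tx":0,"ty":0,"tz":0,"rx":0,"ry":0,"rz":0,"grip":27}
    - {"tx":0,"ty":0,"tz":0,"rx":0,"ry":0,"rz":0,"grip":27}
  force: 10

```text
time: 7.45
tool_pos: [0.5418, 0.192, 0.0113]
orientation: [0.0, -0.219, 0.976, -0.0]
ft_force: [-1.0, -0.5, -0.7]
finger_gap: 0.0273
grip_force: 0.0
```

Emit:
play_rows:
  motion:
    - {"tx":0,"ty":0,"tz":0,"rx":0,"ry":0,"rz":0,"grip":25}
    - {"tx":0,"ty":0,"tz":0,"rx":0,"ry":0,"rz":0,"grip":24}
    - {"tx":0,"ty":0,"tz":0,"rx":0,"ry":0,"rz":0,"grip":24}
  force: 10

```text
time: 7.82
tool_pos: [0.5418, 0.1919, 0.0113]
orientation: [0.0, -0.219, 0.976, -0.0]
ft_force: [-0.0, -0.6, 0.2]
finger_gap: 0.0241
grip_force: 0.0
```

```bash
python3 - <<'E'
from h import *
s=bot.state(); im,d,K,T=cam("wrist"); np.savez("w7.npz",im=im,d=d,K=K,T=T); print(s["time"],s["tool_pos"],s["ft_force"],s["finger_gap"],s["grip_force"])
for v in (205,210,215,220,225,230,235,240): print(v,[int(1000*wpt(u,v,d,K,T)[2]) for u in range(276,376,4)])
E
```

```text
7.825 [0.541766   0.19194978 0.01125801] [-0.00706923 -0.58200066  0.24662286] 0.024099899138998616 0.0
205 [0, 0, 0, 1, 1, 22, 21, 24, 24, 23, 23, 24, 23, 25, 25, 24, 25, 25, 26, 26, 0, 1, 0, 0, 2]
210 [0, 0, 1, 1, 0, 33, 34, 33, 32, 34, 34, 34, 35, 33, 34, 34, 34, 35, 33, 34, 34, 1, 0, 0, 0]
215 [1, 0, 0, 0, 0, 32, 35, 35, 34, 34, 34, 34, 34, 34, 33, 33, 35, 34, 33, 34, 35, 0, 1, 0, 1]
220 [1, 0, 0, 1, 0, 34, 33, 34, 32, 33, 34, 0, 0, 0, 34, 31, 34, 33, 34, 34, 33, 0, 1, 0, 199]
225 [0, 1, 0, 39, 40, 34, 33, 18, 16, 35, 34, 0, 1, 0, 33, 34, 13, 16, 34, 34, 40, 40, 0, 0, 0]
230 [0, 1, 0, 46, 47, 43, 43, 27, 23, 20, 0, 0, 0, 0, 2, 0, 22, 24, 43, 43, 44, 48, 48, 0, 0]
235 [0, 1, 54, 55, 52, 50, 52, 34, 31, 24, 7, 6, 1, 1, 8, 6, 30, 33, 50, 51, 51, 54, 54, 0, 1]
240 [1, 62, 62, 61, 58, 58, 58, 34, 35, 11, 16, 13, 2, 2, 15, 16, 11, 34, 53, 58, 58, 63, 61, 61, 1]
```

Depth settles it. The lowest visible part of the fingers is at z≈0.039 while the reported TCP is at 0.011, so the finger ends are about 27 mm above the stated TCP. They have been closing above the hub top (0.034), which explains both the first miss and the missing force now. I'll open, then feel downward in small steps.

Emit:
play_rows:
  motion:
    - {"tx":0,"ty":0,"tz":0,"rx":0,"ry":0,"rz":0,"grip":65}
    - {"tx":0,"ty":0,"tz":0,"rx":0,"ry":0,"rz":0,"grip":65}
    - {"tx":0,"ty":0,"tz":0,"rx":0,"ry":0,"rz":0,"grip":65}
    - {"tx":0,"ty":0,"tz":0,"rx":0,"ry":0,"rz":0,"grip":65}
    - {"tx":0,"ty":0,"tz":-0.12,"rx":0,"ry":0,"rz":0,"grip":65}
    - {"tx":0,"ty":0,"tz":-0.12,"rx":0,"ry":0,"rz":0,"grip":65}
  force: 10

```text
time: 8.62
tool_pos: [0.5417, 0.1919, 0.0013]
orientation: [-0.0, -0.219, 0.976, 0.0]
ft_force: [-0.6, -0.3, -0.1]
finger_gap: 0.0638
grip_force: 0.0
```

Emit:
play_rows:
  motion:
    - {"tx":0,"ty":0,"tz":-0.1,"rx":0,"ry":0,"rz":0,"grip":65}
    - {"tx":0,"ty":0,"tz":0,"rx":0,"ry":0,"rz":0,"grip":65}

```text
time: 8.88
tool_pos: [0.5414, 0.1919, -0.0029]
orientation: [-0.001, -0.219, 0.976, 0.0]
ft_force: [-0.6, 0.4, -0.1]
finger_gap: 0.0645
grip_force: 0.0
```

```bash
python3 - <<'E'
from h import *
s=bot.state(); im,d,K,T=cam("wrist"); np.savez("w8.npz",im=im,d=d,K=K,T=T); print(s["time"],s["tool_pos"],s["ft_force"],s["finger_gap"],s["grip_force"])
for v in (210,215,220,223,226,230,235): print(v,[int(1000*wpt(u,v,d,K,T)[2]) for u in range(236,420,5)])
E
```

```text
8.875 [ 0.54135711  0.19187353 -0.00290732] [-0.57089902  0.43714015 -0.09159774] 0.06450672465661338 0.0
210 [0, 1, 1, 0, 0, 0, 0, 1, 1, 0, 1, 1, 20, 18, 17, 19, 19, 19, 20, 20, 20, 20, 20, 22, 23, 1, 0, 0, 1, 0, 0, 0, 0, 0, 0, 0, 1]
215 [0, 0, 0, 0, 0, 1, 1, 1, 0, 0, 0, 0, 29, 30, 30, 31, 31, 30, 32, 32, 31, 32, 32, 32, 30, 1, 0, 0, 1, 0, 1, 1, 1, 1, 0, 1, 0]
220 [0, 1, 0, 0, 0, 0, 1, 1, 1, 0, 2, 34, 34, 35, 32, 34, 34, 34, 34, 34, 34, 34, 33, 34, 33, 0, 0, 1, 1, 0, 0, 0, 0, 0, 1, 0, 0]
223 [0, 0, 0, 1, 1, 0, 1, 1, 0, 1, 0, 34, 35, 33, 34, 35, 35, 34, 34, 34, 34, 34, 34, 34, 34, 1, 1, 1, 1, 1, 0, 1, 1, 1, 0, 0, 0]
226 [0, 0, 1, 28, 28, 24, 24, 1, 0, 0, 0, 33, 33, 35, 33, 34, 34, 34, 35, 35, 34, 31, 34, 33, 34, 2, 0, 0, 0, 0, 23, 24, 27, 1, 0, 1, 0]
230 [2, 1, 1, 34, 30, 30, 25, 1, 1, 1, 0, 33, 34, 32, 34, 33, 35, 1, 0, 1, 34, 34, 34, 33, 34, 1, 0, 0, 0, 1, 29, 29, 34, 33, 0, 1, 1]
235 [0, 0, 40, 39, 38, 37, 26, 1, 1, 0, 1, 35, 34, 30, 18, 33, 34, 0, 0, 1, 33, 16, 20, 34, 35, 0, 1, 1, 0, 1, 32, 37, 37, 41, 42, 1, 0]
```

The reported TCP is below the bench surface with no contact, which confirms an offset of about 26 mm. I'll go another 14 mm down, putting the real tips at about 8–9 mm, and grip.

Emit:
play_rows:
  motion:
    - {"tx":0,"ty":0,"tz":-0.12,"rx":0,"ry":0,"rz":0,"grip":60}
    - {"tx":0,"ty":0,"tz":-0.12,"rx":0,"ry":0,"rz":0,"grip":55}
    - {"tx":0,"ty":0,"tz":-0.12,"rx":0,"ry":0,"rz":0,"grip":50}
    - {"tx":0,"ty":0,"tz":0,"rx":0,"ry":0,"rz":0,"grip":45}
    - {"tx":0,"ty":0,"tz":0,"rx":0,"ry":0,"rz":0,"grip":41}
    - {"tx":0,"ty":0,"tz":0,"rx":0,"ry":0,"rz":0,"grip":41}

```text
time: 9.68
tool_pos: [0.5419, 0.192, -0.0166]
orientation: [0.0, -0.219, 0.976, -0.0]
ft_force: [-0.0, -0.4, 0.3]
finger_gap: 0.0415
grip_force: 0.0
```

Emit:
play_rows:
  motion:
    - {"tx":0,"ty":0,"tz":0,"rx":0,"ry":0,"rz":0,"grip":30}
    - {"tx":0,"ty":0,"tz":0,"rx":0,"ry":0,"rz":0,"grip":30}
    - {"tx":0,"ty":0,"tz":0,"rx":0,"ry":0,"rz":0,"grip":30}
  force: 15

```text
time: 10.05
tool_pos: [0.5419, 0.192, -0.0166]
orientation: [0.0, -0.219, 0.976, 0.0]
ft_force: [0.6, 0.7, 1.6]
finger_gap: 0.036
grip_force: 14.9
```

The grip is solid: 36.0 mm at 14.9 N, with the lever's underside about 16.6 mm above the reported TCP. I'll lift and carry it to where the wrist camera can look down on the spindle.

Emit:
play_rows:
  motion:
    - {"tx":0,"ty":0,"tz":0.3,"rx":0,"ry":0,"rz":0,"grip":30}
    - {"tx":0,"ty":0,"tz":0.6,"rx":0,"ry":0,"rz":0,"grip":30}
    - {"tx":0,"ty":0,"tz":0.9,"rx":0,"ry":0,"rz":0,"grip":30}
    - {"tx":0,"ty":0,"tz":0.9,"rx":0,"ry":0,"rz":0,"grip":30}
    - {"tx":0,"ty":0,"tz":0.9,"rx":0,"ry":0,"rz":0,"grip":30}
    - {"tx":0,"ty":0,"tz":0.9,"rx":0,"ry":0,"rz":0,"grip":30}
    - {"tx":0,"ty":0,"tz":0.7,"rx":0,"ry":0,"rz":0,"grip":30}
    - {"tx":0,"ty":0,"tz":0.2,"rx":0,"ry":0,"rz":0,"grip":30}
  force: 30

```text
time: 11.05
tool_pos: [0.5426, 0.1921, 0.2015]
orientation: [0.002, -0.219, 0.976, -0.0]
ft_force: [0.2, -0.1, -2.0]
finger_gap: 0.0358
grip_force: 29.9
```

Emit:
play_rows:
  motion:
    - {"tx":0.15,"ty":-0.5,"tz":0,"rx":0,"ry":0,"rz":-0.12,"grip":30}
    - {"tx":0.3,"ty":-0.98,"tz":0,"rx":0,"ry":0,"rz":-0.12,"grip":30}
    - {"tx":0.3,"ty":-0.98,"tz":0,"rx":0,"ry":0,"rz":-0.12,"grip":30}
    - {"tx":0.3,"ty":-0.98,"tz":0,"rx":0,"ry":0,"rz":-0.12,"grip":30}
    - {"tx":0.3,"ty":-0.98,"tz":0,"rx":0,"ry":0,"rz":-0.12,"grip":30}
    - {"tx":0.3,"ty":-0.98,"tz":0,"rx":0,"ry":0,"rz":-0.12,"grip":30}
    - {"tx":0.25,"ty":-0.98,"tz":0,"rx":0,"ry":0,"rz":-0.12,"grip":30}
    - {"tx":0.15,"ty":-0.92,"tz":0,"rx":0,"ry":0,"rz":-0.12,"grip":30}

```text
time: 12.05
tool_pos: [0.6231, -0.1012, 0.1977]
orientation: [-0.001, 0.259, 0.966, 0.0]
ft_force: [0.7, 0.8, -2.6]
finger_gap: 0.0356
grip_force: 29.9
```

Emit:
play_rows:
  motion:
    - {"tx":0,"ty":0,"tz":0,"rx":0,"ry":0,"rz":0,"grip":30}
    - {"tx":0,"ty":0,"tz":0,"rx":0,"ry":0,"rz":0,"grip":30}
    - {"tx":0,"ty":0,"tz":0,"rx":0,"ry":0,"rz":0,"grip":30}
    - {"tx":0,"ty":0,"tz":0,"rx":0,"ry":0,"rz":0,"grip":30}

```text
time: 12.55
tool_pos: [0.6235, -0.0989, 0.1992]
orientation: [-0.0, 0.256, 0.967, 0.0]
ft_force: [0.5, 0.7, -2.3]
finger_gap: 0.0357
grip_force: 29.9
```

```bash
python3 - <<'E'
from h import *
s=bot.state(); im,d,K,T=cam("wrist"); np.savez("w9.npz",im=im,d=d,K=K,T=T); print(s["time"],s["tool_pos"],s["orientation"],s["ft_force"],s["finger_gap"],s["grip_force"],T.round(3).tolist())
u,v=wproj((.548,-.102,.16),K,T); print(u,v); u,v=int(u),int(v)
crop=im[max(0,v-60):v+60,max(0,u-80):u+80]; print("crop origin",max(0,u-80),max(0,v-60))
A=rect(im,(.548,-.102),.16,.025,K,T); B=cv2.resize(im,(400,250))
cv2.imwrite("pics/w9.png",np.hstack([A,np.vstack([B,np.zeros((150,400,3),np.uint8)])]))
E
```

```text
12.55 [ 0.62350037 -0.09886851  0.19918531] [-2.49936391e-04  2.55676643e-01  9.66762323e-01  4.72118523e-05] [ 0.47119866  0.67527037 -2.32065265] 0.03570203988715269 29.910025843419135 [[0.495, 0.844, 0.209, 0.567], [0.869, -0.48, -0.119, -0.067], [-0.0, 0.241, -0.971, 0.387], [0.0, 0.0, 0.0, 1.0]]
269.82510780033635 125.22480538868007
crop origin 189 65
```

View pics/w9.png

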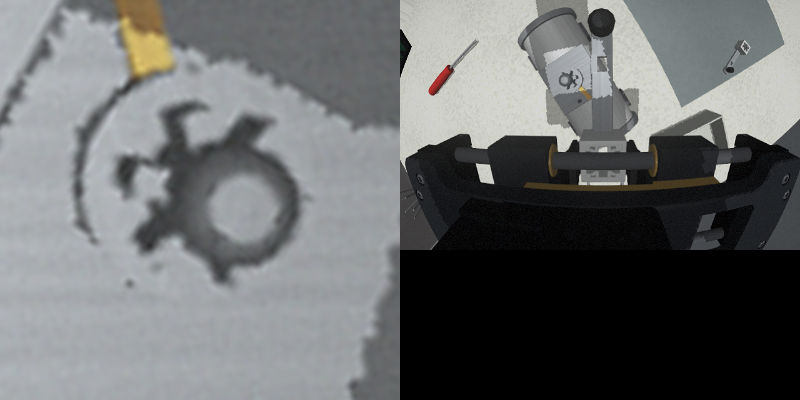

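The wrist view shows the splined spindle: in the left panel the nose tip is at (243,208), and correcting for height puts the axis at about (225,198), i.e. roughly (0.548, -0.105). The brass pointer is up-left. The tooth angle I'll take from depth, since the tooth tops are 22 mm above the collar.

```bash
cat > teeth.py <<'E'
from h import *
def wcloud(d,K,T,u0,u1,v0,v1):
    return np.array([wpt(u,v,d,K,T) for v in range(v0,v1) for u in range(u0,u1) if d[v,u]>0])
def analyse(d,K,T,c0=(.5482,-.1051)):
    u,v=map(int,wproj((*c0,.16),K,T)); P=wcloud(d,K,T,max(0,u-40),u+40,max(0,v-40),v+40)
    r=np.hypot(*(P[:,:2]-c0).T)
    n=P[(P[:,2]>.171)&(P[:,2]<.18)&(r<.015)]; print("nose",len(n),n.mean(0).round(4),n[:,2].max())
    co=P[(abs(P[:,2]-.138)<.0025)&(r<.02)]; print("collar",len(co))
    t=P[(abs(P[:,2]-.160)<.003)&(r<.016)]
    for _ in range(5):
        q=t[:,:2]-c0; k=(np.hypot(*q.T)>.0085)&(np.hypot(*q.T)<.0125)
        c=np.exp(6j*np.arctan2(q[k,1],q[k,0])).mean()
        break
    print("teeth",k.sum(),"phase deg",np.degrees(np.angle(c))/6,"strength",abs(c))
    a=np.degrees(np.arctan2(q[k,1],q[k,0]))%60; print(np.histogram(a,12,(0,60))[0])
    q=co[:,:2]-c0; k=(np.hypot(*q.T)>.009)&(np.hypot(*q.T)<.0112); a=np.degrees(np.arctan2(q[k,1],q[k,0]))%60; print("gaps",np.histogram(a,12,(0,60))[0])
    return t,co
E
python3 - <<'E'
from teeth import *
z=np.load("w9.npz"); im,d,K,T=[z[k] for k in("im","d","K","T")]
t,co=analyse(d,K,T)
for c in [(.5482,-.1031),(.5482,-.1071),(.5462,-.1051),(.5502,-.1051)]: print(c); analyse(d,K,T,c)
a=np.degrees(np.arctan2(t[:,1]+.1051,t[:,0]-.5482))%360; r=np.hypot(t[:,1]+.1051,t[:,0]-.5482); print(np.histogram(a[r>.009],36,(0,360))[0]); print("rect",cv2.minEnclosingCircle((t[:,:2]*1000).astype(np.float32)))
E
```

```text
nose 283 [ 0.5484 -0.1046  0.1733] 0.17604848382412422
collar 560
teeth 159 phase deg 17.155547450290253 strength 0.7013931537873015
[ 9 27 29 34 28 27  5  0  0  0  0  0]
gaps [12  2  0  0  0  2  6  7  7  6  7  8]
(0.5482, -0.1031)
nose 283 [ 0.5484 -0.1046  0.1733] 0.17604848382412422
collar 560
teeth 121 phase deg 15.829630834180252 strength 0.5794108280044915
[13 14 22 26 18 12  7  2  0  0  2  5]
gaps [ 7  9  8  7  9 10  6  9  5  6  7  6]
(0.5482, -0.1071)
nose 283 [ 0.5484 -0.1046  0.1733] 0.17604848382412422
collar 560
teeth 145 phase deg 17.900138403588276 strength 0.2630732590883305
[13 11 20 20 14 16 12 14  5  2  7 11]
gaps [ 2  3  0  0  0  0  0  4 10 12  9  8]
(0.5462, -0.1051)
nose 283 [ 0.5484 -0.1046  0.1733] 0.17604848382412422
collar 560
teeth 146 phase deg 17.569434025280675 strength 0.42714576061756643
[14 16 22 24 16 19 15  7  1  1  4  7]
gaps [ 4  4  3  2  3  7  9  8  8  7 10  4]
(0.5502, -0.1051)
nose 283 [ 0.5484 -0.1046  0.1733] 0.17604848382412422
collar 560
teeth 122 phase deg 18.594578308841736 strength 0.4293277484215112
[10 12 19 18 18 14 12  8  3  1  1  6]
gaps [ 8  9  8  5  5  5  6  7  6  6  6 10]
[ 5  9 10  1  0  0  4 12 11  1  0  0  8  6  6  0  0  0  7 10  4  0  0  0
  3  8  7  0  0  0  5  8 12  0  0  0]
rect ((548.0333862304688, -104.81361389160156), 11.731911659240723)
```

The depth gives a clean result: axis at (0.5481, -0.1049), tip circle 23.4 mm (expected 23), and teeth at 17.2° mod 60. Now I'll measure the held lever's bore and heading with the same camera.

```bash
cat > held.py <<'E'
from teeth import *
def held(d,K,T,s):
    x,y,z=s["tool_pos"]; w,qx,qy,qz=s["orientation"]; yaw=np.arctan2(qy*qy-qx*qx,2*qx*qy)
    P=wcloud(d,K,T,230,430,20,260); L=np.array([-np.sin(yaw),np.cos(yaw)]); Y=np.array([np.cos(yaw),np.sin(yaw)])
    q=P[:,:2]-[x,y]; a=q@L; b=q@-Y; h=P[:,2]-z   # a along lever +x, b along lever +y(left)
    kn=(a>.085)&(a<.13)&(abs(b)<.025)&(h>.045)&(h<.065); print("knob top",kn.sum(),a[kn].mean().round(4),b[kn].mean().round(4),h[kn].mean().round(4),"rng",np.percentile(a[kn],[2,98]).round(4),np.percentile(b[kn],[2,98]).round(4))
    ar=(a>.03)&(a<.09)&(abs(b)<.02)&(h>.015)&(h<.035); print("arm fit b=",np.polyfit(a[ar],b[ar],1).round(4),"h",np.median(h[ar]).round(4))
    hu=(abs(a)<.025)&(abs(b)<.025)&(h>.046)&(h<.055); print("hub top",hu.sum(),"a max",np.percentile(a[hu],[50,98,99.5]).round(4),"b",np.percentile(b[hu],[1,99]).round(4),"h",np.median(h[hu]).round(4))
    print("yaw",np.degrees(yaw))
E
python3 - <<'E'
from held import *
z=np.load("w9.npz"); held(z["d"],z["K"],z["T"],bot.state())
E
```

```text
knob top 1335 0.1039 0.001 0.0534 rng [0.0971 0.1112] [-0.0078  0.0097]
arm fit b= [ 0.0146 -0.0004] h 0.0249
hub top 1571 a max [0.0148 0.0187 0.0189] b [-0.0238  0.0239] h 0.0508
yaw 60.36206954889653
```

Emit:
play_rows:
  motion:
    - {"tx":-0.4,"ty":-0.05,"tz":0,"rx":0,"ry":0,"rz":-0.08,"grip":30}
    - {"tx":-0.7,"ty":-0.05,"tz":0,"rx":0,"ry":0,"rz":-0.08,"grip":30}
    - {"tx":-0.55,"ty":-0.05,"tz":0,"rx":0,"ry":0,"rz":-0.08,"grip":30}
    - {"tx":-0.24,"ty":0,"tz":0,"rx":0,"ry":0,"rz":0,"grip":30}
    - {"tx":0,"ty":0,"tz":-0.3,"rx":0,"ry":0,"rz":0,"grip":30}
    - {"tx":0,"ty":0,"tz":-0.4,"rx":0,"ry":0,"rz":0,"grip":30}
    - {"tx":0,"ty":0,"tz":0,"rx":0,"ry":0,"rz":0,"grip":30}
    - {"tx":0,"ty":0,"tz":0,"rx":0,"ry":0,"rz":0,"grip":30}

```text
time: 13.6
tool_pos: [0.5486, -0.106, 0.1707]
orientation: [-0.0, 0.37, 0.929, 0.0]
ft_force: [-0.3, -0.2, -2.2]
finger_gap: 0.0362
grip_force: 29.9
```

```bash
python3 - <<'E'
from held import *
s=bot.state(); im,d,K,T=cam("wrist"); np.savez("w10.npz",im=im,d=d,K=K,T=T); print(s["time"],s["tool_pos"],s["ft_force"]); held(d,K,T,s)
E
```

```text
13.6 [ 0.54856027 -0.10602766  0.17072715] [-0.25562934 -0.22225904 -2.15884073]
knob top 1338 0.1038 0.001 0.0534 rng [0.0968 0.111 ] [-0.0078  0.0097]
arm fit b= [ 0.0142 -0.0004] h 0.025
hub top 1588 a max [0.0147 0.0186 0.0187] b [-0.0237  0.0238] h 0.0508
yaw 46.5413464367142
```

Emit:
play_rows:
  motion:
    - {"tx":-0.01,"ty":0.03,"tz":-0.1,"rx":0,"ry":0,"rz":0,"grip":30}
    - {"tx":0,"ty":0,"tz":-0.15,"rx":0,"ry":0,"rz":0,"grip":30}
    - {"tx":0,"ty":0,"tz":-0.1,"rx":0,"ry":0,"rz":0,"grip":30}
    - {"tx":0,"ty":0,"tz":-0.1,"rx":0,"ry":0,"rz":0,"grip":30}

```text
time: 14.15
tool_pos: [0.5477, -0.1048, 0.1529]
orientation: [-0.0, 0.37, 0.929, -0.0]
ft_force: [-0.2, -0.1, -1.6]
finger_gap: 0.036
grip_force: 29.9
```

Emit:
play_rows:
  motion:
    - {"tx":0,"ty":0,"tz":-0.08,"rx":0,"ry":0,"rz":0,"grip":30}
    - {"tx":0,"ty":0,"tz":-0.07,"rx":0,"ry":0,"rz":0,"grip":30}
    - {"tx":0,"ty":0,"tz":0,"rx":0,"ry":0,"rz":0,"grip":30}

```text
time: 14.52
tool_pos: [0.5476, -0.1048, 0.147]
orientation: [-0.0, 0.37, 0.929, 0.0]
ft_force: [0.3, -0.2, -1.4]
finger_gap: 0.0359
grip_force: 29.9
```

The bore is over the pilot with no side force. I'll carry on gently past the tooth tops (TCP ≈ 0.143).

Emit:
play_rows:
  motion:
    - {"tx":0,"ty":0,"tz":-0.06,"rx":0,"ry":0,"rz":0,"grip":30}
    - {"tx":0,"ty":0,"tz":-0.06,"rx":0,"ry":0,"rz":0,"grip":30}
    - {"tx":0,"ty":0,"tz":-0.04,"rx":0,"ry":0,"rz":0,"grip":30}
    - {"tx":0,"ty":0,"tz":0,"rx":0,"ry":0,"rz":0,"grip":30}

```text
time: 15.02
tool_pos: [0.5476, -0.1048, 0.1407]
orientation: [-0.0, 0.37, 0.929, -0.0]
ft_force: [0.0, 0.2, -1.8]
finger_gap: 0.0359
grip_force: 29.9
```

It's past the tooth tops with no force, so the splines are matched. Continuing down to the collar (TCP ≈ 0.121).

Emit:
play_rows:
  motion:
    - {"tx":0,"ty":0,"tz":-0.08,"rx":0,"ry":0,"rz":0,"grip":30}
    - {"tx":0,"ty":0,"tz":-0.08,"rx":0,"ry":0,"rz":0,"grip":30}
    - {"tx":0,"ty":0,"tz":-0.08,"rx":0,"ry":0,"rz":0,"grip":30}
    - {"tx":0,"ty":0,"tz":-0.08,"rx":0,"ry":0,"rz":0,"grip":30}
    - {"tx":0,"ty":0,"tz":-0.08,"rx":0,"ry":0,"rz":0,"grip":30}
    - {"tx":0,"ty":0,"tz":0,"rx":0,"ry":0,"rz":0,"grip":30}

```text
time: 15.78
tool_pos: [0.5475, -0.1048, 0.1245]
orientation: [-0.0, 0.37, 0.929, 0.0]
ft_force: [-0.1, -0.4, -2.2]
finger_gap: 0.036
grip_force: 29.9
```

Emit:
play_rows:
  motion:
    - {"tx":0,"ty":0,"tz":-0.04,"rx":0,"ry":0,"rz":0,"grip":30}
    - {"tx":0,"ty":0,"tz":-0.03,"rx":0,"ry":0,"rz":0,"grip":30}
    - {"tx":0,"ty":0,"tz":0,"rx":0,"ry":0,"rz":0,"grip":30}

```text
time: 16.15
tool_pos: [0.5477, -0.1048, 0.122]
orientation: [-0.0, 0.37, 0.929, 0.0]
ft_force: [0.5, -0.1, -1.7]
finger_gap: 0.0361
grip_force: 29.9
```

Nearly home. I'll feel for the collar in 0.5–1 mm steps.

Emit:
play_rows:
  motion:
    - {"tx":0,"ty":0,"tz":-0.02,"rx":0,"ry":0,"rz":0,"grip":30}
    - {"tx":0,"ty":0,"tz":-0.01,"rx":0,"ry":0,"rz":0,"grip":30}
    - {"tx":0,"ty":0,"tz":0,"rx":0,"ry":0,"rz":0,"grip":30}

```text
time: 16.52
tool_pos: [0.5479, -0.1049, 0.1213]
orientation: [0.0, 0.37, 0.929, -0.0]
ft_force: [-0.7, 0.7, 2.4]
finger_gap: 0.0359
grip_force: 29.9
```

Hub on collar: TCP at 0.1213 against 0.1214 expected, with about 4 N of contact. Next I'll estimate the starting spindle angle from the brass pointer.

```bash
cat > ptr.py <<'E'
from h import *
C=np.array([.5481,-.1049])
def ptr(im,d,K,T,wrist,zz=.122):
    pj=wproj if wrist else (lambda p,K,T:(lambda c:(K[0,2]+K[0,0]*c[0]/c[2],K[1,2]+K[1,1]*c[1]/c[2]))(T[:3,:3].T@(np.asarray(p)-T[:3,3])))
    u0,v0=pj((*C,zz),K,T); f=wpl if wrist else onplane; R=70 if wrist else 20
    v,u=np.nonzero((im[...,2].astype(int)-im[...,0]>50)&(im[...,1].astype(int)-im[...,0]>20))
    k=(abs(u-u0)<R)&(abs(v-v0)<R); q=np.array([f(a,b,zz,K,T)[:2] for a,b in zip(u[k],v[k])])-C if k.any() else np.zeros((0,2))
    q=q[(np.hypot(*q.T)>.014)&(np.hypot(*q.T)<.045)]
    if len(q): m=q.mean(0); print("ptr",len(q),"r",np.hypot(*q.T).min().round(3),np.hypot(*q.T).max().round(3),"ang deg",np.degrees(np.arctan2(m[1],m[0])).round(1))
    else: print("no pointer")
E
python3 - <<'E'
from ptr import *
for n,w in(("w9",1),("top0",0),("s2",0)):
    z=np.load(n+".npz"); im,d,K,T=[z[k] for k in("im","d","K","T")]; print(n); ptr(im,d,K,T,w)
z=np.load("top0.npz"); im,d,K,T=[z[k] for k in("im","d","K","T")]
P=cloud(d,K,T)[160:250,360:415].reshape(-1,3); P=P[(P[:,2]>.08)&(P[:,2]<.12)]; print(len(P),cv2.minAreaRect((P[:,:2]*1000).astype(np.float32)))
P=P[(P[:,2]>.112)]; print(cv2.minAreaRect((P[:,:2]*1000).astype(np.float32)))
print(bot.state()["wrist_torque"], bot.state()["joints"].round(3))
E
```

```text
w9
ptr 159 r 0.016 0.037 ang deg 13.6
top0
ptr 11 r 0.021 0.036 ang deg 11.1
s2
ptr 4 r 0.025 0.032 ang deg 8.1
2317 ((551.1063232421875, -106.12515258789062), (220.247802734375, 102.77191162109375), 1.2973660230636597)
((550.0291137695312, -106.1545181274414), (217.15765380859375, 74.95396423339844), 0.5152410268783569)
[-0.00481082  0.15845132 -0.01066018] [-0.389  0.539  1.676 -0.     0.926 -1.201]
```

The spindle starts at about 0.20 rad (pointer ~12.5°, damper yaw ~1°). So it needs about 1.0 rad plus the spline play, roughly 1.1–1.15 rad of tool turn. I'll turn most of it, then creep to the stop watching torque.

Emit:
play_rows:
  motion:
    - {"tx":0,"ty":0,"tz":0,"rx":0,"ry":0,"rz":0.06,"grip":30}
    - {"tx":0,"ty":0,"tz":0,"rx":0,"ry":0,"rz":0.1,"grip":30}
    - {"tx":0,"ty":0,"tz":0,"rx":0,"ry":0,"rz":0.1,"grip":30}
    - {"tx":0,"ty":0,"tz":0,"rx":0,"ry":0,"rz":0.1,"grip":30}
    - {"tx":0,"ty":0,"tz":0,"rx":0,"ry":0,"rz":0.1,"grip":30}
    - {"tx":0,"ty":0,"tz":0,"rx":0,"ry":0,"rz":0,"grip":30}

```text
time: 17.27
tool_pos: [0.5484, -0.105, 0.1213]
orientation: [0.001, 0.15, 0.989, -0.0]
ft_force: [-0.9, 0.5, 2.5]
finger_gap: 0.0361
grip_force: 29.9
```

```bash
cat > st.py <<'E'
from ptr import *
s=bot.state(); w,x,y,z=s["orientation"]; print(s["time"],s["tool_pos"].round(4),"yaw",np.degrees(np.arctan2(y*y-x*x,2*x*y)).round(2),"F",s["ft_force"].round(1),"M",s["wrist_torque"].round(3),"gap",s["finger_gap"].round(4),"q6",s["joints"][5].round(3))
for n,k in(("top",0),("side",0),("wrist",1)): print(n); im,d,K,T=cam(n); ptr(im,d,K,T,k)
E
python3 st.py
```

```text
Traceback (most recent call last):
  File "st.py", line 2, in <module>
    s=bot.state(); w,x,y,z=s["orientation"]; print(s["time"],s["tool_pos"].round(4),"yaw",np.degrees(np.arctan2(y*y-x*x,2*x*y)).round(2),"F",s["ft_force"].round(1),"M",s["wrist_torque"].round(3),"gap",s["finger_gap"].round(4),"q6",s["joints"][5].round(3))
                                                                                                                                                                                                         ^^^^^^^^^^^^^^^^^^^^^
AttributeError: 'float' object has no attribute 'round'
```

```bash
sed -i 's/s\["finger_gap"\].round(4)/round(s["finger_gap"],4)/' st.py; python3 st.py
```

```text
17.275 [ 0.5484 -0.105   0.1213] yaw 72.8 F [-0.9  0.5  2.5] M [ 0.125 -0.013 -0.025] gap 0.0361 q6 -1.66
top
no pointer
side
no pointer
wrist
no pointer
```

Emit:
play_rows:
  motion:
    - {"tx":0,"ty":0,"tz":0,"rx":0,"ry":0,"rz":0.1,"grip":30}
    - {"tx":0,"ty":0,"tz":0,"rx":0,"ry":0,"rz":0.1,"grip":30}
    - {"tx":0,"ty":0,"tz":0,"rx":0,"ry":0,"rz":0.1,"grip":30}
    - {"tx":0,"ty":0,"tz":0,"rx":0,"ry":0,"rz":0.1,"grip":30}

```text
time: 17.92
tool_pos: [0.5484, -0.1047, 0.1213]
orientation: [0.001, -0.051, 0.999, 0.0]
ft_force: [0.5, 1.8, 4.6]
finger_gap: 0.0356
grip_force: 29.9
```

```bash
python3 st.py
```

```text
17.925 [ 0.5484 -0.1047  0.1213] yaw 95.86 F [0.5 1.8 4.6] M [ 0.263 -0.047 -0.277] gap 0.0356 q6 -2.063
top
no pointer
side
no pointer
wrist
no pointer
```

Torque is -0.28 N m, so the spindle is turning. Creeping on to the stop, expected near yaw 111°.

Emit:
play_rows:
  motion:
    - {"tx":0,"ty":0,"tz":0,"rx":0,"ry":0,"rz":0.08,"grip":30}
    - {"tx":0,"ty":0,"tz":0,"rx":0,"ry":0,"rz":0.06,"grip":30}
    - {"tx":0,"ty":0,"tz":0,"rx":0,"ry":0,"rz":0.04,"grip":30}

```text
time: 18.45
tool_pos: [0.5483, -0.1046, 0.1213]
orientation: [0.001, -0.139, 0.99, 0.0]
ft_force: [1.2, 2.3, 5.3]
finger_gap: 0.0359
grip_force: 29.9
```

```bash
sed -i '/^for/d' st.py; python3 st.py
```

```text
18.45 [ 0.5483 -0.1046  0.1213] yaw 106.01 F [1.2 2.3 5.3] M [ 0.352 -0.066 -0.239] gap 0.0359 q6 -2.24
```

Emit:
play_rows:
  motion:
    - {"tx":0,"ty":0,"tz":0,"rx":0,"ry":0,"rz":0.04,"grip":30}
    - {"tx":0,"ty":0,"tz":0,"rx":0,"ry":0,"rz":0.04,"grip":30}

```text
time: 18.7
tool_pos: [0.5483, -0.1045, 0.1213]
orientation: [0.001, -0.179, 0.984, 0.0]
ft_force: [0.8, 2.4, 5.7]
finger_gap: 0.0359
grip_force: 29.9
```

```bash
python3 st.py
```

```text
18.7 [ 0.5483 -0.1045  0.1213] yaw 110.59 F [0.8 2.4 5.7] M [ 0.477 -0.04  -0.23 ] gap 0.0359 q6 -2.32
```

Emit:
play_rows:
  motion:
    - {"tx":0,"ty":0,"tz":0,"rx":0,"ry":0,"rz":0.03,"grip":30}
    - {"tx":0,"ty":0,"tz":0,"rx":0,"ry":0,"rz":0.03,"grip":30}

```text
time: 18.95
tool_pos: [0.5481, -0.1046, 0.1213]
orientation: [0.001, -0.207, 0.978, 0.0]
ft_force: [-0.3, 0.9, 5.5]
finger_gap: 0.0358
grip_force: 30.2
```

```bash
python3 st.py
```

```text
18.95 [ 0.5481 -0.1046  0.1213] yaw 113.86 F [-0.3  0.9  5.5] M [ 0.19   0.156 -1.022] gap 0.0358 q6 -2.378
```

Emit:
play_rows:
  motion:
    - {"tx":0,"ty":0,"tz":0,"rx":0,"ry":0,"rz":0.03,"grip":30}
    - {"tx":0,"ty":0,"tz":0,"rx":0,"ry":0,"rz":0.03,"grip":30}

```text
time: 19.2
tool_pos: [0.5473, -0.1049, 0.1212]
orientation: [-0.0, -0.235, 0.972, 0.001]
ft_force: [-1.8, -1.1, 7.1]
finger_gap: 0.0366
grip_force: 31.4
```

```bash
python3 st.py
```

```text
19.2 [ 0.5473 -0.1049  0.1212] yaw 117.19 F [-1.8 -1.1  7.1] M [-0.046  0.425 -1.382] gap 0.0366 q6 -2.436
```

The stop is reached at about yaw 112–113°: torque jumped from 0.23 to 1.0, then 1.4 N m. I'll ease off a little within the spline play, let go, and rise straight up.

Emit:
play_rows:
  motion:
    - {"tx":0,"ty":0,"tz":0,"rx":0,"ry":0,"rz":-0.05,"grip":30}
    - {"tx":0,"ty":0,"tz":0,"rx":0,"ry":0,"rz":-0.03,"grip":30}
    - {"tx":0,"ty":0,"tz":0,"rx":0,"ry":0,"rz":0,"grip":38}
    - {"tx":0,"ty":0,"tz":0,"rx":0,"ry":0,"rz":0,"grip":44}
    - {"tx":0,"ty":0,"tz":0,"rx":0,"ry":0,"rz":0,"grip":60}
    - {"tx":0,"ty":0,"tz":0,"rx":0,"ry":0,"rz":0,"grip":65}
    - {"tx":0,"ty":0,"tz":0,"rx":0,"ry":0,"rz":0,"grip":65}

```text
time: 20.08
tool_pos: [0.5477, -0.1048, 0.1207]
orientation: [-0.0, -0.199, 0.98, 0.0]
ft_force: [-0.2, -0.5, -0.2]
finger_gap: 0.0626
grip_force: 0.0
```

Emit:
play_rows:
  motion:
    - {"tx":0,"ty":0,"tz":0.1,"rx":0,"ry":0,"rz":0,"grip":65}
    - {"tx":0,"ty":0,"tz":0.3,"rx":0,"ry":0,"rz":0,"grip":65}
    - {"tx":0,"ty":0,"tz":0.6,"rx":0,"ry":0,"rz":0,"grip":65}
    - {"tx":0,"ty":0,"tz":0.8,"rx":0,"ry":0,"rz":0,"grip":65}
    - {"tx":0,"ty":0,"tz":0.5,"rx":0,"ry":0,"rz":0,"grip":65}
    - {"tx":0.4,"ty":0.4,"tz":0,"rx":0,"ry":0,"rz":0,"grip":65}
    - {"tx":0.4,"ty":0.4,"tz":0,"rx":0,"ry":0,"rz":0,"grip":65}
    - {"tx":0,"ty":0,"tz":0,"rx":0,"ry":0,"rz":0,"grip":65}

```text
time: 21.08
tool_pos: [0.5807, -0.0709, 0.2118]
orientation: [-0.0, -0.201, 0.98, 0.0]
ft_force: [-0.3, -0.0, -0.2]
finger_gap: 0.0652
grip_force: 0.0
```

```bash
python3 st.py; python3 - <<'E'
from held import *
from ptr import ptr,C
im,d,K,T=cam("wrist"); np.savez("w11.npz",im=im,d=d,K=K,T=T); ptr(im,d,K,T,1)
P=wcloud(d,K,T,100,640,0,260); q=P[:,:2]-C; r=np.hypot(*q.T)
h=(r<.03)&(abs(P[:,2]-.172)<.006)&(r>.012); print("hub top",h.sum(),np.median(P[h,2]) if h.any() else None)
a=(r>.03)&(r<.09)&(P[:,2]>.138)&(P[:,2]<.155); m=q[a].mean(0); print("arm",a.sum(),"z",np.median(P[a,2]),"ang",np.degrees(np.arctan2(m[1],m[0])))
k=(r>.09)&(r<.125)&(P[:,2]>.165)&(P[:,2]<.185); 
if k.any(): m=q[k].mean(0); print("knob",k.sum(),"z",np.median(P[k,2]),"ang",np.degrees(np.arctan2(m[1],m[0])),"r",np.hypot(*m))
im,d,K,T=cam("top"); np.savez("t11.npz",im=im,d=d,K=K,T=T); ptr(im,d,K,T,0)
E
```

```text
21.075 [ 0.5807 -0.0709  0.2118] yaw 113.16 F [-0.3 -0.  -0.2] M [0.035 0.045 0.008] gap 0.0652 q6 -2.288
ptr 86 r 0.022 0.037 ang deg 70.2
hub top 1342 0.17256791029039031
arm 1468 z 0.14557160579266482 ang -159.52106615728246
knob 523 z 0.17381419418192826 ang -159.86223618579072 r 0.1044196460103626
no pointer
```

Everything checks out: the pointer is at 70° (about 1.2 rad once the damper yaw is removed), the hub top is at 0.1725 against 0.172 for fully seated, and the gripper is clear. Handing in.

```bash
python3 -c "
from workcell import bot
print(bot.finish_job())"
```

```text
the job is handed in; nothing more can be done
None
```

The lever is fully home on the spindle collar, the damper is turned counter-clockwise to its open stop, and the gripper is clear; the job is handed in at about 21 s, though my first grip briefly tipped the lever on the mat because the fingers end about 26 mm short of the stated TCP.

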